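# Switch on the rig's guarded main switch

### The job

Switch on the power for the hammer rig at the box with the orange flap: lift the flap by its finger tab right back until it rests open, push the black main switch handle fully over to on (towards the flap's hinge), then tip the flap forward so that it drops shut over the switch. Only light touches are needed: do not grip the flap or the handle or press hard on them. Leave the box with the blue flap and the can, cup, screwdriver and clamp as they are.

Things in the scene. Friction and masses are not known exactly. Their poses are not given: they have to be found in the camera images.
- orange_box: The box to be switched on. Pale grey breaker enclosure with a flap with orange frame on top, fixed on a plywood plate 165 x 130 x 12 mm fixed to the table. Origin on the table: the enclosure spans x -60 to +70, y -55 to +55, z 12 to 74 mm about it. x points from the finger tab side (nearer the robot) level to the hinge side, z up; turned up to 0.3 rad either way.
- orange_flap (a joint): angle of the orange flap, rad: 0 shut, 1.83 on its open stop, leaning back. Hollow cover of tinted plastic, about 60 g: 114 mm from hinge to front wall, 86 mm wide, outer top face 23 mm above the hinge line when shut; front and side walls reach 4 mm below that line. No spring or catch: it balances at about 1.38 rad: beyond that it falls back onto the stop, short of it it drops shut.
- orange_tab (a point): middle of the front edge of the orange finger tab, a ledge 64 mm wide (y), 6 mm thick, sticking out 24 mm from the foot of the flap's front wall. Shut, it is at x -80, y 0, z +79 mm in the box's frame, its underside 76 mm over the table; it stands 20 mm proud of the enclosure's front, with free space under it. Moves with the flap.
- orange_hinge (a point): middle of the orange flap's hinge line, which runs along the box's y: x +56, y 0, z +80 mm in the box's frame; does not move.
- orange_toggle (a joint): angle of the main switch handle in the orange box, rad, turning about the box's y: 0 = off, leaning 0.5 towards the finger tab; 1.0 = on, leaning 0.5 towards the hinge. It is stiff (2 to 5 N at its tip) and stays where it is left, so it must be pushed to its stop.
- orange_toggle_tip (a point): middle of the top edge of the black switch handle under the orange flap: a flat bar 32 mm wide (y), 7 mm thick with a round 9 mm top edge, reaching 22 mm from its pivot at x -4, y 0, z +74 mm in the box's frame. At either end of its 21 mm stroke the tip is 15 mm above the white surface around it (z +78 mm). Covered while the flap is shut.
- blue_box: The other box, already on; leave it alone. Pale grey breaker enclosure with a flap with blue frame on top, fixed on a plywood plate 165 x 130 x 12 mm fixed to the table. Origin on the table: the enclosure spans x -60 to +70, y -55 to +55, z 12 to 74 mm about it. x points from the finger tab side (nearer the robot) level to the hinge side, z up; turned up to 0.3 rad either way.
- blue_flap (a joint): angle of the blue flap, rad: 0 shut, 1.83 on its open stop, leaning back. Hollow cover of tinted plastic, about 60 g: 114 mm from hinge to front wall, 86 mm wide, outer top face 23 mm above the hinge line when shut; front and side walls reach 4 mm below that line. No spring or catch: it balances at about 1.38 rad: beyond that it falls back onto the stop, short of it it drops shut.
- blue_tab (a point): middle of the front edge of the blue finger tab, a ledge 64 mm wide (y), 6 mm thick, sticking out 24 mm from the foot of the flap's front wall. Shut, it is at x -80, y 0, z +79 mm in the box's frame, its underside 76 mm over the table; it stands 20 mm proud of the enclosure's front, with free space under it. Moves with the flap.
- blue_hinge (a point): middle of the blue flap's hinge line, which runs along the box's y: x +56, y 0, z +80 mm in the box's frame; does not move.
- blue_toggle (a joint): angle of the main switch handle in the blue box, rad, turning about the box's y: 0 = off, leaning 0.5 towards the finger tab; 1.0 = on, leaning 0.5 towards the hinge. It is stiff (2 to 5 N at its tip) and stays where it is left, so it must be pushed to its stop.
- blue_toggle_tip (a point): middle of the top edge of the black switch handle under the blue flap: a flat bar 32 mm wide (y), 7 mm thick with a round 9 mm top edge, reaching 22 mm from its pivot at x -4, y 0, z +74 mm in the box's frame. At either end of its 21 mm stroke the tip is 15 mm above the white surface around it (z +78 mm). Covered while the flap is shut.
- can: slim blue drinks can standing on the table, 53 mm across, 134 mm high; origin at the centre of its underside. To be left alone.
- cup: coral paper cup standing on the table, 84 mm across the rim, 100 mm high; origin at the centre of its underside. To be left alone.
- screwdriver: screwdriver with red handle lying on the table along its x axis; origin near its middle, on the table. To be left alone.
- clamp: black bar clamp with red pads lying on the table, 300 mm long along its x axis, about 28 mm high; origin under the bar's middle. To be left alone.

How it is judged (in metres and radians):
On the way, in this order (a step that is already met when the one before it is completed fails the run):
1. the orange flap rests open against its stop, with the switch still off (value of joint orange_flap above 1.7 rad and value of joint orange_toggle below 0.5 rad), for 0.2 s.
2. the switch handle under it is pushed fully over to on while the flap is open (value of joint orange_toggle above 0.88 rad and value of joint orange_flap above 1 rad), for 0.2 s.
3. the orange flap is shut again over the switch (value of joint orange_flap below 0.06 rad), for 0.2 s.
At the end, for the whole second after the job is handed in: The orange box's switch is on (handle beyond 0.88 of 1.0 rad) and its flap is shut (below 0.06 rad); the blue box's switch is still on (beyond 0.88 rad) with its flap shut (below 0.06 rad); can, cup, screwdriver and clamp stand or lie at rest within 20 mm of where they were (value of joint each of orange_toggle, blue_toggle above 0.88 rad and value of joint each of orange_flap, blue_flap below 0.06 rad and distance of each of can, cup, screwdriver, clamp from where it was at the start of the episode below 0.02 m and linear speed of each of can, cup, screwdriver, clamp below 0.02 m/s); the robot touches nothing.
It fails at once if the orange flap is gripped or pressed with more than 35 N (contact force between the fingers and orange_flap above 35 N).
It fails at once if the switch handle is gripped or pressed with more than 35 N (contact force between the fingers and orange_toggle above 35 N).
It fails at once if the blue box's flap is lifted or its switch turned off (value of joint blue_flap above 0.15 rad or value of joint blue_toggle below 0.7 rad).
It fails at once if the can, cup, screwdriver or clamp is lifted, carried or knocked more than 30 mm out of place (distance of any of can, cup, screwdriver, clamp from where it was at the start of the episode above 0.03 m).
It also fails if it takes over 59 s, if anything falls off the work surface, if the arm or the gripper's body presses on something with over 40 N, if the wrist force passes 120 N, or if a joint passes its speed limit or range.

### The arm

A 6-joint arm with a two-finger parallel gripper is mounted at the origin on the work surface. World frame = base frame: x ahead of the robot, y to its left, z up, the work surface at z = 0. Lengths are in mm, angles in rad, forces in N, time in s.
With the tool pointing down it reaches from about 275 to 850 mm from the base axis. Payload 19 kg.
Tool frame: the origin (TCP) lies on the centre line of the jaws, within the pads' length; the fingertips stand 19 mm ahead of it and the grasp point (between the pads) is the TCP; z points along the fingers, y is the line along which they close (so a half turn about z gives the same grasp; the last joint's range is limited). The gripper opens to 85 mm and grips with 20 to 120 N. Pads are 22 mm wide; open, the fingers measure 114 mm over their backs; the gripper's body (76 mm by 85 mm) begins 54 mm behind the grasp point. The pads swing forward as they close: fully open they stand 13 mm farther back than shut.
Start: joints at [1.158, 0.15, 1.437, -0, 1.554, -0.134], TCP at [158.247, 552.766, 250.267] pointing down, gripper open.
Joint ranges: [-2.8, 2.8], [-0.68, 2.1], [0.12, 2.68], [-1.39, 4.53], [0.16, 2.79], [-2.81, 2.81]. Speed limits (rad/s): [1.89, 1.89, 2.22, 3.01, 3.01, 3.01].

### API

Orientations are given as a rotation vector (axis times angle).
In Python, from workcell import get_obs, get_image, close_job gives the robot as it stands.
- The arm moves only by the tool servo_tool, never from a script. Its argument "deltas" is a list of rows, each a list of 7 numbers: the opening, from 0 (shut) to 1 (fully open), then the shift along the tool's x, y, z in m, then the turn, a rotation vector about the tool's x, y, z in rad. In form: [[jaw, dx, dy, dz, ax, ay, az], ...]. A call has exactly 8 rows; each row shifts and turns the commanded pose from where the row before left it, along the tool's axes as they then stand; what a row does not reach is not made up. A row lasts 1/8 s, in which the tool goes at most 62.5 mm and 10.7 degrees, less where a joint would pass 70% of its speed; a pose out of reach is approached as far as the arm can. A call with a gripper value outside its range is refused whole. The fingers move at their own pace and stop on an object; "squeeze" is the grip in N (left out, the last holds). Time passes only in rows, so rows that do not move let the fingers close, or fill a call up. It gives the time, the measured TCP pose, the force, the opening and the grip force at its end, in the units of the state.
- get_obs(): the state, without advancing time (a new reading comes with each control period).
- get_image(name): name is "scene" or "side" or "wrist"; returns a dict with "pixels" (400x640x3 uint8, red, green, blue), "range_z" (400x640 float32, mm along the optical axis (not along the pixel's ray), 0 where there is no reading), "mtx" (3x3 intrinsics, pixels), "R" (3x3) and "t" (3): a world point X has camera coordinates R X + t; the wrist camera has in their place "T_tool_cam" (4x4, takes a point from camera to tool coordinates, whose origin is the TCP and whose axes are the flange's). Camera axes: x right, y down, z forward; pixel columns grow to the right and rows downward; lengths in mm; the calibration is good to about 2 mm. A picture is of the moment at which its call begins: read the wrist's pose just before it.
- close_job(): hands the job in; it is judged then, once.
The state is a dict: "time_s": time; "qpos": joint angles; "joint_vel": joint speeds; "tau": joint torques, N m; "tool_pos": TCP position; "ee_rot": TCP orientation; "wrist_force": force on the tool from outside, world axes, zero at the start; "ft_torque": the same for the moment, N m; "width": opening from 0.0 (shut) to 1.0 (fully open); "gripper_force": force on a finger pad.
Only numpy, scipy, OpenCV 4.12 (cv2) and the standard library are available. Lean on these libraries where they do the work, as an engineer would, in place of code of your own. Each camera call takes 0.05 s, during which the arm holds its last target. There are 200 camera calls.

## Working session

There is one attempt and no reset: what is moved stays moved. The work goes in short steps, Python scripts to look and compute and a tool call to move; the robot and the scene stay as the last step left them, time stands still between calls to the robot, and variables do not carry over. Pictures are saved under pics/ and viewed, at most 10 in all, crops included, and the job is handed in when it is done.

Besides the shell and the picture viewer there is one more tool, called after ">>>" as name(argument=value, ...), one argument or row to a line, values as JSON. servo_tool: Moves the arm, as the interface text tells. Its arguments: {"type":"object","properties":{"deltas":{"type":"array","items":{"type":"array","items":{"type":"number"}}},"squeeze":{"type":"number"}},"required":["deltas"]}

```bash
mkdir -p pics
cat > h.py <<'E'
import numpy as np, cv2
from scipy.spatial.transform import Rotation as Ro
from workcell import get_obs, get_image, close_job
def look(n, f=None):
    o=get_obs(); d=get_image(n)
    if f: cv2.imwrite('pics/'+f, d['pixels'][:,:,::-1])
    z=d['range_z']; K=d['mtx']; v,u=np.mgrid[:400,:640]
    P=np.stack([(u-K[0,2])/K[0,0]*z,(v-K[1,2])/K[1,1]*z,z],-1)
    if 'R' in d: W=(P-d['t'])@d['R']
    else:
        T=d['T_tool_cam']; W=P@T[:3,:3].T+T[:3,3]
        W=W@Ro.from_rotvec(o['ee_rot']).as_matrix().T+o['tool_pos']
    W[z==0]=np.nan
    return d['pixels'],W,o
E
python3 - <<'E'
from h import *
out={}
for n in('scene','side'):
    px,W,o=look(n,n+'0.png')
    hsv=cv2.cvtColor(px,cv2.COLOR_RGB2HSV)
    m=(hsv[...,0]>5)&(hsv[...,0]<20)&(hsv[...,1]>170)&(hsv[...,2]>120)&(W[...,2]>60)&(W[...,2]<130)
    p=W[m]; v,u=np.where(m); print(n,m.sum(),u.min(),u.max(),v.min(),v.max())
    if len(p): print(np.percentile(p,[2,50,98],axis=0).round()); print(cv2.minAreaRect(p[:,:2].astype(np.float32)))
print(o['tool_pos'],o['ee_rot'],o['time_s'])
E
```

```text
scene 20 291 303 152 159
[[ 500. -199.   99.]
 [ 504. -180.  102.]
 [ 523. -165.  105.]]
((508.0764465332031, -186.4062042236328), (24.41627311706543, 39.10504150390625), 35.63754653930664)
side 97 313 355 227 268
[[ 472. -206.   79.]
 [ 500. -186.  102.]
 [ 604. -118.  107.]]
((544.9295043945312, -172.938720703125), (139.3983917236328, 71.87542724609375), 31.802173614501953)
[158.17586896 552.5725451  249.6790955 ] [-4.36457140e-01 -3.11081039e+00  1.89136737e-03] 0.05
```

View pics/scene0.png

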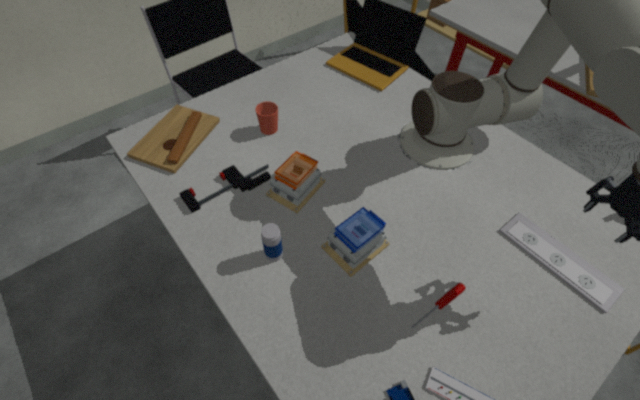

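View pics/side0.png

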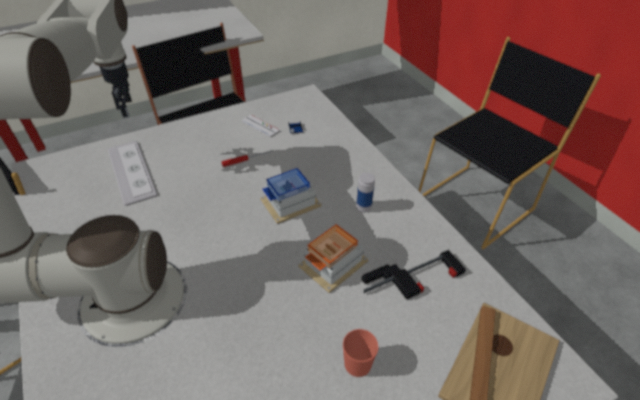

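The side view shows the orange box at about (332,255) with its tab towards the robot. The can, clamp and cup stand around it, and the blue box is at (290,195). I'll move the wrist camera over it and close the jaws.

>>> servo_tool(
  deltas=[
    [0, -0.028, -0.037, -0.005, 0, 0, 0],
    [0, -0.028, -0.037, -0.005, 0, 0, 0],
    [0, -0.028, -0.037, -0.005, 0, 0, 0],
    [0, -0.028, -0.037, -0.005, 0, 0, 0],
    [0, -0.028, -0.037, -0.005, 0, 0, 0],
    [0, -0.028, -0.037, -0.005, 0, 0, 0],
    [0, -0.028, -0.037, -0.005, 0, 0, 0],
    [0, -0.028, -0.037, -0.005, 0, 0, 0],
  ],
  squeeze=20,
)

```text
time_s: 1.1
tool_pos: [292.2, 205.1, 290.4]
ee_rot: [0.436, 3.111, -0.0]
wrist_force: [0.9, 1.3, 0.3]
width: 0.0
gripper_force: 0.0
```

>>> servo_tool(
  deltas=[
    [0, -0.028, -0.037, -0.005, 0, 0, 0],
    [0, -0.028, -0.037, -0.005, 0, 0, 0],
    [0, -0.028, -0.037, -0.005, 0, 0, 0],
    [0, -0.028, -0.037, -0.005, 0, 0, 0],
    [0, -0.028, -0.037, -0.005, 0, 0, 0],
    [0, -0.028, -0.037, -0.005, 0, 0, 0],
    [0, -0.028, -0.037, -0.005, 0, 0, 0],
    [0, 0, 0, 0, 0, 0, 0],
  ],
)

```text
time_s: 2.1
tool_pos: [409.8, -98.7, 324.7]
ee_rot: [-0.441, -3.109, 0.0]
wrist_force: [-0.3, -0.2, -0.6]
width: 0.002
gripper_force: 0.0
```

Run:
```python
from h import *
px,W,o=look('wrist','w1.png')
hsv=cv2.cvtColor(px,cv2.COLOR_RGB2HSV)
m=(hsv[...,0]>3)&(hsv[...,0]<22)&(hsv[...,1]>140)&(W[...,2]>65)&(W[...,2]<120)
p=W[m]; v,u=np.where(m); print(m.sum(),u.min(),u.max(),v.min(),v.max())
print(np.percentile(p,[2,50,98],axis=0).round())
for lo,hi in((70,90),(95,112)):
    q=p[(p[:,2]>lo)&(p[:,2]<hi)]
    if len(q)>20: print(lo,len(q),np.median(q[:,2]),cv2.minAreaRect(q[:,:2].astype(np.float32)))
print(o['tool_pos'],Ro.from_rotvec(o['ee_rot']).as_matrix().round(3),o['wrist_force'],o['qpos'],o['time_s'],o['width'])
d=get_image('wrist');print(d['T_tool_cam'].round(2))
```

```text
2283 20 325 214 297
[[ 427. -487.   67.]
 [ 479. -188.   83.]
 [ 531. -127.  104.]]
70 1361 81.81980926918638 ((469.78790283203125, -312.92596435546875), (352.3110656738281, 58.87347412109375), 83.01815032958984)
95 688 102.87238454442843 ((486.3474426269531, -306.67755126953125), (370.0007629394531, 75.9986572265625), 80.31127166748047)
[409.78791014 -98.67691109 324.73716884] [[-0.96   0.278 -0.001]
 [ 0.278  0.96   0.   ]
 [ 0.001 -0.    -1.   ]] [-0.26248907 -0.21705166 -0.60651648] [-4.19206187e-01 -1.88702756e-01  1.62222827e+00 -4.47388345e-04
  1.70940111e+00 -1.70801375e+00] 2.1 0.0015198289969075073
[[-0.0000e+00 -9.6000e-01 -3.0000e-01  7.4420e+01]
 [ 1.0000e+00 -0.0000e+00 -0.0000e+00  3.0000e-02]
 [-0.0000e+00 -3.0000e-01  9.6000e-01 -1.2345e+02]
 [ 0.0000e+00  0.0000e+00  0.0000e+00  1.0000e+00]]
```

View pics/w1.png

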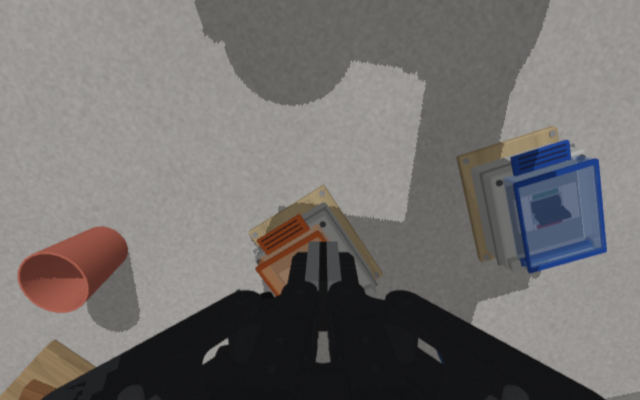

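The wrist view shows the orange box's tab at about (283,233), half hidden by the fingers. The cup is to its left at (70,270) and the blue box to its right. I'll isolate the tab for a fit, with the side view as a check.

```bash
cat >> h.py <<'E'
def fit(n,f=None):
    px,W,o=look(n,f)
    hsv=cv2.cvtColor(px,cv2.COLOR_RGB2HSV)
    m=(hsv[...,0]>3)&(hsv[...,0]<22)&(hsv[...,1]>140)&(W[...,0]<640)&(W[...,0]>440)&(W[...,1]>-270)&(W[...,1]<-100)
    for lo,hi in((74,88),(98,110)):
        q=W[m&(W[...,2]>lo)&(W[...,2]<hi)]
        if len(q)>20: print(n,lo,len(q),np.median(q[:,2]),cv2.minAreaRect(q[:,:2].astype(np.float32)),cv2.boxPoints(cv2.minAreaRect(q[:,:2].astype(np.float32))).round().tolist())
E
python3 - <<'E'
from h import *
fit('wrist');fit('side');fit('scene')
E
```

```text
wrist 74 954 81.83343353609584 ((480.2110900878906, -169.7157745361328), (23.317489624023438, 63.24837875366211), 16.916746139526367) [[460.0, -143.0], [478.0, -203.0], [501.0, -197.0], [482.0, -136.0]]
wrist 98 584 103.09912943147306 ((500.5347900390625, -168.71676635742188), (40.96873092651367, 96.31756591796875), 36.86964416503906) [[455.0, -142.0], [513.0, -220.0], [546.0, -195.0], [488.0, -118.0]]
side 74 128 82.46204563530614 ((480.5807189941406, -171.62136840820312), (21.688796997070312, 60.62653350830078), 16.151185989379883) [[462.0, -146.0], [479.0, -204.0], [499.0, -198.0], [483.0, -139.0]]
side 98 273 103.48713891301918 ((544.2471923828125, -153.78564453125), (116.249755859375, 88.38269805908203), 15.73164176940918) [[476.0, -127.0], [500.0, -212.0], [612.0, -181.0], [588.0, -95.0]]
scene 74 54 83.87058705394223 ((601.2578125, -136.4970245361328), (7.514072418212891, 74.31974029541016), 16.730815887451172) [[587.0, -102.0], [608.0, -173.0], [616.0, -171.0], [594.0, -100.0]]
scene 98 420 102.37297941574593 ((543.76708984375, -148.22596740722656), (116.34993743896484, 87.75458526611328), 17.834684371948242) [[475.0, -124.0], [502.0, -208.0], [613.0, -172.0], [586.0, -89.0]]
```

The two views agree: yaw is about 0.29, the box origin about (545,-151), the tab top at z 82 and the flap top at z 103. All of these match the text. Next I'll yaw to line up with the box and tilt the fingers to point at the hinge.

>>> servo_tool(
  deltas=[
    [0, -0.009, -0.029, 0.042, 0, 0, 0],
    [0, -0.009, -0.029, 0.042, 0, 0, 0],
    [0, -0.009, -0.029, 0.041, 0, 0, 0],
    [0, 0, 0, 0, 0, 0, -0.143],
    [0, 0, 0, 0, 0, 0, -0.143],
    [0, 0, 0, 0, 0, 0, -0.143],
    [0, 0, 0, 0, 0, 0, -0.143],
    [0, 0, 0, 0, 0, 0, 0],
  ],
)

```text
time_s: 3.35
tool_pos: [411.4, -186.7, 200.5]
ee_rot: [-0.46, 3.108, -0.001]
wrist_force: [-0.2, -0.3, 1.8]
width: 0.004
gripper_force: 0.0
```

>>> servo_tool(
  deltas=[
    [0, 0, 0, 0, 0, -0.15, 0],
    [0, 0, 0, 0, 0, -0.15, 0],
    [0, 0, 0, 0, 0, -0.15, 0],
    [0, 0, 0, 0, 0, -0.15, 0],
    [0, 0, 0, 0, 0, -0.15, 0],
    [0, 0, 0, 0, 0, -0.15, 0],
    [0, 0, 0, 0, 0, -0.1, 0],
    [0, 0, 0, 0, 0, 0, 0],
  ],
)

```text
time_s: 4.35
tool_pos: [469.6, -99.1, 260.7]
ee_rot: [-0.175, 2.265, 0.099]
wrist_force: [-1.0, -0.7, 0.6]
width: -0.002
gripper_force: 0.0
```

```bash
cat >> h.py <<'E'
O=np.array([545.,-151,0]); B=np.array([[.958,.286,0],[-.286,.958,0],[0,0,1]])
def st():
    o=get_obs(); R=B@Ro.from_rotvec(o['ee_rot']).as_matrix()
    p=B@(o['tool_pos']-O); tip=p+19*R[:,2]; 
    print('t',o['time_s'],'tcp',p.round(1),'tipTop',(tip-11*R[:,0]).round(1),'tipBot',(tip+11*R[:,0]).round(1),'F',(B@o['wrist_force']).round(1),'q',o['qpos'].round(2)); print(R.round(3)); return R,p
def dl(*pts):  # box-frame displacement -> tool
    R,p=st(); 
    for d in pts: print(d,'->',(R.T@np.array(d,float)).round(1))
E
python3 - <<'E'
from h import *
R,p=st()
d=np.array([-122,0,61])-p; print(d, R.T@d)
E
```

```text
t 4.35 tcp [-57.4  71.3 260.7] tipTop [-36.   68.5 256.8] tipBot [-50.   70.6 240. ] F [-1.2 -0.4  0.6] q [-0.8  -0.48  2.17  0.82  1.04 -2.81]
[[-0.637  0.129  0.76 ]
 [ 0.093  0.991 -0.091]
 [-0.765  0.013 -0.644]]
[ -64.58763583  -71.27818196 -199.6552178 ] [187.28258326 -81.53118478  85.95450477]
```

Joint 6 ran to its limit, so I'll use the equivalent pose turned half a turn about the tool axis.

>>> servo_tool(
  deltas=[
    [0, 0, 0, -0.01, 0, 0, 0.185],
    [0, 0, 0, -0.01, 0, 0, 0.185],
    [0, 0, 0, -0.01, 0, 0, 0.185],
    [0, 0, 0, -0.01, 0, 0, 0.185],
    [0, 0, 0, -0.01, 0, 0, 0.185],
    [0, 0, 0, -0.01, 0, 0, 0.185],
    [0, 0, 0, -0.01, 0, 0, 0.185],
    [0, 0, 0, 0, 0, 0, 0.185],
  ],
)

```text
time_s: 5.35
tool_pos: [416.7, -110.1, 305.8]
ee_rot: [1.502, 1.91, 0.836]
wrist_force: [-0.2, -0.5, 0.6]
width: 0.0
gripper_force: 0.0
```

>>> servo_tool(
  deltas=[
    [0, 0, 0, 0, 0, 0, 0.185],
    [0, 0, 0, 0, 0, 0, 0.185],
    [0, 0, 0, 0, 0, 0, 0.185],
    [0, 0, 0, 0, 0, 0, 0.185],
    [0, 0, 0, 0, 0, 0, 0.185],
    [0, 0, 0, 0, 0, 0, 0.185],
    [0, 0, 0, 0, 0, 0, 0.185],
    [0, 0, 0, 0, 0, 0, 0.185],
  ],
)

```text
time_s: 6.35
tool_pos: [416.9, -109.8, 305.3]
ee_rot: [-2.807, -0.466, -1.319]
wrist_force: [-0.5, -0.2, -0.8]
width: 0.002
gripper_force: 0.0
```

```bash
cat >> h.py <<'E'
def goal(p1,a):
    # target: tool x=(cos a,0,sin a), y=(0,-1,0)..., z=(sin a,0,-cos a) in box frame (camera on top/hinge side)
    R,p=st(); s,c=np.sin(a),np.cos(a)
    G=np.array([[c,0,s],[0,-1,0],[s,0,-c]])
    print('rot',Ro.from_matrix(R.T@G).as_rotvec().round(3),'shift(now axes)',(R.T@(np.array(p1)-p)).round(1),'shift(goal axes)',(G.T@(np.array(p1)-p)).round(1))
E
sed -i 's/tip-11\*R\[:,0\]/tip+11*R[:,0]*np.sign(R[2,0])/; s/(tip+11\*R\[:,0\])\.round/(tip-11*R[:,0]*np.sign(R[2,0])).round/' h.py
python3 - <<'E'
from h import *
goal([-140,0,180],1.0)
E
```

```text
t 6.35 tcp [-110.9   76.1  305.3] tipTop [-89.4  75.3 301.3] tipBot [-103.7   73.5  284.7] F [-0.5 -0.  -0.8] q [-0.99 -0.61  2.14  0.82  1.29  0.14]
[[ 0.652 -0.016  0.758]
 [ 0.081 -0.992 -0.091]
 [ 0.754  0.12  -0.646]]
rot [0.085 0.139 0.087] shift(now axes) [-119.5   60.9   65.8] shift(goal axes) [-121.1   76.1   43.2]
```

>>> servo_tool(
  deltas=[
    [0, 0, 0, 0, 0.085, 0.139, 0.087],
    [0, -0.03, 0.019, 0.011, 0, 0, 0],
    [0, -0.03, 0.019, 0.011, 0, 0, 0],
    [0, -0.03, 0.019, 0.011, 0, 0, 0],
    [0, -0.031, 0.019, 0.01, 0, 0, 0],
    [0, 0, 0, 0, 0, 0, 0],
    [0, 0, 0, 0, 0, 0, 0],
    [0, 0, 0, 0, 0, 0, 0],
  ],
)

```text
time_s: 7.35
tool_pos: [411.9, -191.1, 182.0]
ee_rot: [-2.614, -0.395, -1.433]
wrist_force: [0.9, -0.3, 0.3]
width: -0.002
gripper_force: 0.0
```

Run:
```python
from h import *
goal([-122,0,61],1.0)
fit('wrist','w2.png')
```

```text
t 7.35 tcp [-139.    -0.4  182. ] tipTop [-117.    -0.3  181.1] tipBot [-128.9   -0.5  162.5] F [ 0.8 -0.5  0.3] q [-1.26 -0.25  2.26  1.05  1.32 -0.38]
[[ 0.539  0.005  0.842]
 [ 0.01  -1.    -0.   ]
 [ 0.842  0.009 -0.539]]
rot [ 0.    -0.002  0.01 ] shift(now axes) [-92.8  -1.3  79.5] shift(goal axes) [-92.7  -0.4  79.7]
wrist 74 687 82.12537375703235 ((480.626708984375, -170.24769592285156), (23.000316619873047, 63.37763595581055), 16.867382049560547) [[460.0, -143.0], [479.0, -204.0], [501.0, -197.0], [482.0, -137.0]]
wrist 98 3637 103.3013063323906 ((545.31005859375, -151.1646270751953), (115.51165771484375, 88.23149871826172), 16.426441192626953) [[477.0, -125.0], [502.0, -210.0], [613.0, -177.0], [588.0, -93.0]]
```

View pics/w2.png

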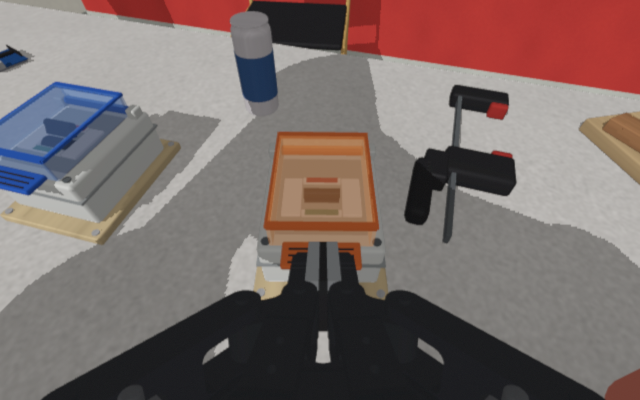

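The wrist view confirms that the fingers are centred on the orange box, with the tab at (320,255) and the switch visible at (322,195). The fit repeats. I'll go down in front of the tab.

>>> servo_tool(
  deltas=[
    [0, -0.023, 0, 0.02, 0, 0, 0],
    [0, -0.023, 0, 0.02, 0, 0, 0],
    [0, -0.023, 0, 0.02, 0, 0, 0],
    [0, -0.023, 0, 0.02, 0, 0, 0],
    [0, 0, 0, 0, 0, 0, 0],
    [0, 0.009, 0, 0.011, 0, 0, 0],
    [0, 0.009, 0, 0.011, 0, 0, 0],
    [0, 0, 0, 0, 0, 0, 0],
  ],
)

```text
time_s: 8.4
tool_pos: [456.7, -178.7, 65.4]
ee_rot: [-2.613, -0.397, -1.435]
wrist_force: [-0.4, 0.5, 0.7]
width: -0.003
gripper_force: 0.0
```

Run:
```python
from h import *
goal([-93,0,67],1.0)
```

```text
t 8.4 tcp [-92.6  -1.3  65.4] tipTop [-70.6  -1.2  64.4] tipBot [-82.5  -1.4  45.9] F [-0.2  0.6  0.7] q [-1.11  0.05  2.32  1.26  1.06 -0.68]
[[ 0.538  0.006  0.843]
 [ 0.011 -1.     0.   ]
 [ 0.843  0.009 -0.538]]
rot [-0.    -0.003  0.011] shift(now axes) [ 1.1 -1.3 -1.2] shift(goal axes) [ 1.1 -1.3 -1.2]
```

>>> servo_tool(
  deltas=[
    [0, 0.0045, 0, -0.0037, 0, 0, 0],
    [0, 0.0045, 0, -0.0037, 0, 0, 0],
    [0, 0.0115, 0, -0.0056, 0, 0, 0],
    [0, 0.0115, 0, -0.0056, 0, 0, 0],
    [0, 0.0115, 0, -0.0056, 0, 0, 0],
    [0, 0.0126, 0, -0.002, 0, 0, 0],
    [0, 0.0126, 0, -0.002, 0, 0, 0],
    [0, 0.0126, 0, -0.002, 0, 0, 0],
  ],
)

```text
time_s: 9.4
tool_pos: [473.3, -173.1, 149.3]
ee_rot: [-2.614, -0.393, -1.433]
wrist_force: [-0.1, -0.9, -0.4]
width: 0.005
gripper_force: 0.1
```

Run:
```python
from h import *
st(); look('scene','s1.png'); look('side','s2.png')
a=cv2.imread('pics/s1.png')[100:220,230:420]; b=cv2.imread('pics/s2.png')[150:300,250:440]
cv2.imwrite('pics/c1.png',np.hstack([cv2.resize(a,(390,300)),cv2.resize(b,(390,300))]))
```

```text
t 9.4 tcp [-75.   -0.6 149.3] tipTop [-53.1  -0.5 148.3] tipBot [-65.   -0.7 129.8] F [-0.4 -0.8 -0.4] q [-1.05 -0.13  2.25  1.16  1.11 -0.39]
[[ 0.539  0.004  0.842]
 [ 0.008 -1.    -0.   ]
 [ 0.842  0.007 -0.539]]
```

View pics/c1.png

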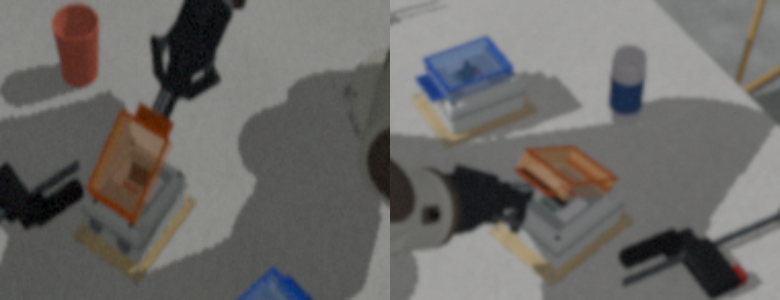

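Both crops show the flap lifted about 0.6 rad, with the fingertips under its tab (left crop about (165,110)). I'll carry on along the arc.

>>> servo_tool(
  deltas=[
    [0, 0.0126, 0, 0.0019, 0, 0, 0],
    [0, 0.0126, 0, 0.0019, 0, 0, 0],
    [0, 0.0126, 0, 0.0019, 0, 0, 0],
    [0, 0.0115, 0, 0.0055, 0, 0, 0],
    [0, 0.0115, 0, 0.0055, 0, 0, 0],
    [0, 0.0115, 0, 0.0055, 0, 0, 0],
    [0, 0.008, 0, 0.007, 0, 0, 0],
    [0, 0.008, 0, 0.007, 0, 0, 0],
  ],
)

```text
time_s: 10.5
tool_pos: [548.7, -149.5, 203.4]
ee_rot: [-2.614, -0.393, -1.433]
wrist_force: [-0.4, 0.6, -0.4]
width: 0.001
gripper_force: 0.0
```

>>> servo_tool(
  deltas=[
    [0, 0.008, 0, 0.007, 0, 0, 0],
    [0, 0.006, 0, 0.01, 0, 0, 0],
    [0, 0.006, 0, 0.01, 0, 0, 0],
    [0, 0, 0, 0, 0, 0, 0],
    [0, 0, 0, 0, 0, 0, 0],
    [0, 0, 0, 0, 0, 0, 0],
    [0, 0, 0, 0, 0, 0, 0],
    [0, 0, 0, 0, 0, 0, 0],
  ],
)

```text
time_s: 11.5
tool_pos: [580.0, -140.2, 205.7]
ee_rot: [-2.614, -0.393, -1.433]
wrist_force: [0.1, 0.4, -0.8]
width: 0.002
gripper_force: 0.0
```

Run:
```python
from h import *
st(); px,W,o=look('wrist','w3.png'); look('side','s3.png')
a=cv2.imread('pics/w3.png'); b=cv2.imread('pics/s3.png')[130:300,250:440]
cv2.imwrite('pics/c2.png',np.hstack([cv2.resize(a,(460,288)),cv2.resize(b,(322,288))]))
for n in('side','scene','wrist'):
    px,W,o=look(n); hsv=cv2.cvtColor(px,cv2.COLOR_RGB2HSV); Q=(W-O)@B.T
    m=(hsv[...,0]>3)&(hsv[...,0]<22)&(hsv[...,1]>140)&(abs(Q[...,1])<50)&(Q[...,2]>70)&(abs(Q[...,0])<150)
    q=Q[m]; print(n,len(q),[q[(q[:,2]>z)&(q[:,2]<z+20)][:,0].round(0).tolist()[:0] or np.percentile(q[(q[:,2]>z)&(q[:,2]<z+20)][:,0],[5,95]).round() for z in(80,120,160,190) if ((q[:,2]>z)&(q[:,2]<z+20)).sum()>5])
```

```text
t 11.5 tcp [ 36.7   0.3 205.7] tipTop [ 58.6   0.4 204.7] tipBot [ 46.7   0.3 186.2] F [ 0.2  0.3 -0.8] q [-0.76 -0.08  2.07  1.16  0.93 -0.13]
[[ 0.539  0.005  0.842]
 [ 0.009 -1.    -0.   ]
 [ 0.843  0.007 -0.539]]
side 305 [array([52., 77.]), array([ 93., 101.]), array([81., 89.])]
scene 439 [array([63., 84.]), array([84., 95.]), array([ 96., 106.]), array([88., 92.])]
wrist 6386 [array([53., 81.]), array([75., 91.]), array([85., 98.]), array([83., 88.])]
```

View pics/c2.png

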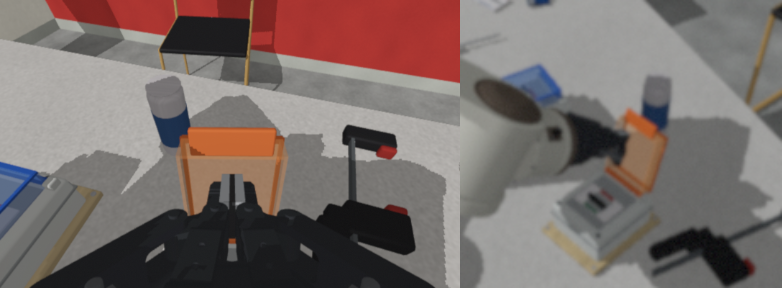

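The flap rests open on its stop: the tab measures about (88,200) in the box frame, and 1.83 rad predicts (91,211). The switch is visible at (600,205). Next I'll back off and straighten the tool.

>>> servo_tool(
  deltas=[
    [0, -0.0147, 0, -0.023, 0, 0, 0],
    [0, -0.0147, 0, -0.023, 0, 0, 0],
    [0, -0.0147, 0, -0.023, 0, 0, 0],
    [0, 0, 0, 0, 0, -0.16, 0],
    [0, 0, 0, 0, 0, -0.16, 0],
    [0, 0, 0, 0, 0, -0.16, 0],
    [0, 0, 0, 0, 0, -0.16, 0],
    [0, 0, 0, 0, 0, -0.16, 0],
  ],
)

```text
time_s: 12.75
tool_pos: [501.9, -164.1, 206.5]
ee_rot: [-3.073, -0.457, -0.306]
wrist_force: [-0.9, -0.5, -0.3]
width: -0.0
gripper_force: 0.0
```

Run:
```python
from h import *
goal([-46,0,125],.2)
px,W,o=look('wrist','w4.png'); Q=(W-O)@B.T
m=(px.max(-1)<70)&(abs(Q[...,0])<35)&(abs(Q[...,1])<25)&(Q[...,2]>82)&(Q[...,2]<100)
q=Q[m]; print(len(q),np.percentile(q,[3,50,97],axis=0).round(1) if len(q) else '')
```

```text
t 12.75 tcp [-4.500e+01 -2.000e-01  2.065e+02] tipTop [-30.5  -0.3 190. ] tipBot [-52.1  -0.4 185.7] F [-1.  -0.2 -0.3] q [-0.54 -0.03  1.73  0.15  1.31  0.7 ]
[[ 0.98   0.004  0.196]
 [ 0.006 -1.    -0.008]
 [ 0.196  0.009 -0.981]]
rot [0.008 0.003 0.006] shift(now axes) [-16.9  -0.9  79.7] shift(goal axes) [-17.1  -0.2  79.6]
658 [[-13.2 -14.7  83.2]
 [ -7.8   0.4  93. ]
 [ -2.2  15.4  95. ]]
```

View pics/w4.png

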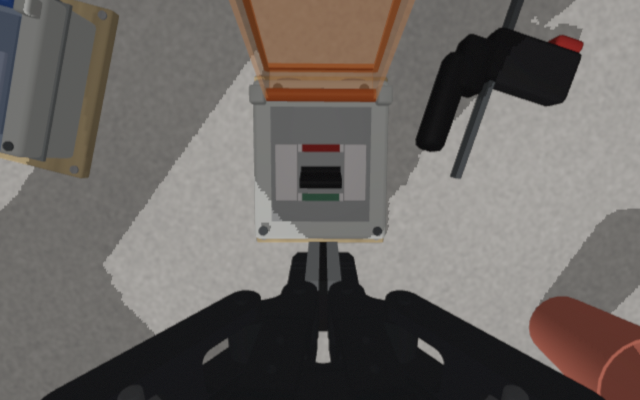

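The wrist view shows the open box with the black handle at (320,178), centred in y and still off. I'll lower the tip on the handle's tab side.

>>> servo_tool(
  deltas=[
    [0, -0.004, 0, 0.02, 0, 0, 0],
    [0, -0.004, 0, 0.02, 0, 0, 0],
    [0, -0.004, 0, 0.02, 0, 0, 0],
    [0, -0.004, 0, 0.02, 0, 0, 0],
    [0, -0.002, 0, 0.011, 0, 0, 0],
    [0, -0.002, 0, 0.011, 0, 0, 0],
    [0, 0, 0, 0, 0, 0, 0],
    [0, 0, 0, 0, 0, 0, 0],
  ],
)

```text
time_s: 13.8
tool_pos: [503.1, -164.4, 102.3]
ee_rot: [-3.07, -0.457, -0.314]
wrist_force: [0.8, -0.0, 0.2]
width: 0.007
gripper_force: 0.0
```

Run:
```python
from h import *
goal([-14,0,102],.2)
```

```text
t 13.8 tcp [-44.   -0.9 102.3] tipTop [-29.4  -0.9  85.9] tipBot [-51.   -1.1  81.4] F [ 0.7 -0.3  0.2] q [-0.55  0.06  1.86  0.16  1.08  0.66]
[[ 0.979  0.005  0.201]
 [ 0.006 -1.    -0.006]
 [ 0.201  0.008 -0.98 ]]
rot [ 0.006 -0.003  0.006] shift(now axes) [29.3 -0.7  6.3] shift(goal axes) [29.4 -0.9  6.2]
```

>>> servo_tool(
  deltas=[
    [0, 0.005, 0, 0.001, 0, 0, 0],
    [0, 0.005, 0, 0.001, 0, 0, 0],
    [0, 0.004, 0, 0.001, 0, 0, 0],
    [0, 0.004, 0, 0.001, 0, 0, 0],
    [0, 0.004, 0, 0.001, 0, 0, 0],
    [0, 0.003, 0, 0.0005, 0, 0, 0],
    [0, 0.002, 0, 0.0005, 0, 0, 0],
    [0, 0, 0, 0, 0, 0, 0],
  ],
)

```text
time_s: 14.8
tool_pos: [529.5, -156.2, 101.2]
ee_rot: [-3.069, -0.457, -0.313]
wrist_force: [0.1, -0.1, -0.3]
width: -0.003
gripper_force: 0.0
```

Run:
```python
from h import *
st()
```

```text
t 14.8 tcp [-16.4  -0.5 101.2] tipTop [-1.8 -0.6 84.8] tipBot [-23.3  -0.7  80.4] F [ 0.1 -0.1 -0.3] q [-0.5   0.1   1.82  0.16  1.08  0.71]
[[ 0.979  0.005  0.201]
 [ 0.006 -1.    -0.006]
 [ 0.201  0.007 -0.98 ]]
```

>>> servo_tool(
  deltas=[
    [0, 0.001, 0, 0, 0, 0, 0],
    [0, 0.001, 0, 0, 0, 0, 0],
    [0, 0.001, 0, 0, 0, 0, 0],
    [0, 0, 0, 0, 0, 0, 0],
    [0, 0, 0, 0, 0, 0, 0],
    [0, 0, 0, 0, 0, 0, 0],
    [0, 0, 0, 0, 0, 0, 0],
    [0, 0, 0, 0, 0, 0, 0],
  ],
)

```text
time_s: 15.8
tool_pos: [532.1, -155.4, 101.9]
ee_rot: [-3.069, -0.457, -0.313]
wrist_force: [-1.0, -0.6, -0.2]
width: 0.001
gripper_force: 0.6
```

Run:
```python
from h import *
st()
px,W,o=look('side'); Q=(W-O)@B.T
m=(px.max(-1)<70)&(abs(Q[...,0])<35)&(abs(Q[...,1])<25)&(Q[...,2]>82)&(Q[...,2]<100)
q=Q[m]; print(len(q),np.percentile(q,[3,50,97],axis=0).round(1) if len(q) else '')
```

```text
t 15.8 tcp [-13.6  -0.5 101.9] tipTop [ 1.  -0.6 85.5] tipBot [-20.6  -0.7  81.1] F [-1.1 -0.3 -0.2] q [-0.5   0.11  1.81  0.16  1.08  0.71]
[[ 0.979  0.005  0.201]
 [ 0.006 -1.    -0.006]
 [ 0.201  0.007 -0.98 ]]
15 [[-19.4 -17.7  82.7]
 [-12.9 -15.5  88.2]
 [  1.6  -9.6  96.9]]
```

>>> servo_tool(
  deltas=[
    [0, 0.0007, 0, 0, 0, 0, 0],
    [0, 0.0007, 0, 0, 0, 0, 0],
    [0, 0, 0, 0, 0, 0, 0],
    [0, 0, 0, 0, 0, 0, 0],
    [0, 0, 0, 0, 0, 0, 0],
    [0, 0, 0, 0, 0, 0, 0],
    [0, 0, 0, 0, 0, 0, 0],
    [0, 0, 0, 0, 0, 0, 0],
  ],
)

```text
time_s: 16.85
tool_pos: [532.5, -155.3, 101.8]
ee_rot: [-3.07, -0.457, -0.309]
wrist_force: [-12.7, -2.9, 3.5]
width: 0.0
gripper_force: 6.4
```

>>> servo_tool(
  deltas=[
    [0, 0.0007, 0, 0, 0, 0, 0],
    [0, 0.0007, 0, 0, 0, 0, 0],
    [0, 0, 0, 0, 0, 0, 0],
    [0, 0, 0, 0, 0, 0, 0],
    [0, 0, 0, 0, 0, 0, 0],
    [0, 0, 0, 0, 0, 0, 0],
    [0, 0, 0, 0, 0, 0, 0],
    [0, 0, 0, 0, 0, 0, 0],
  ],
)

```text
time_s: 17.85
tool_pos: [532.7, -155.1, 101.8]
ee_rot: [-3.07, -0.457, -0.305]
wrist_force: [-25.4, -8.7, 7.4]
width: 0.002
gripper_force: 12.8
```

It's on the stop, with a firm steady reaction. I'll back off and lift.

>>> servo_tool(
  deltas=[
    [0, -0.002, 0, 0, 0, 0, 0],
    [0, -0.01, 0, 0, 0, 0, 0],
    [0, -0.005, 0, -0.02, 0, 0, 0],
    [0, 0, 0, -0.03, 0, 0, 0],
    [0, 0, 0, -0.03, 0, 0, 0],
    [0, 0, 0, -0.03, 0, 0, 0],
    [0, 0, 0, 0, 0, 0, 0],
    [0, 0, 0, 0, 0, 0, 0],
  ],
)

```text
time_s: 18.85
tool_pos: [497.2, -165.1, 206.2]
ee_rot: [-3.069, -0.457, -0.312]
wrist_force: [0.2, -0.3, 0.1]
width: -0.0
gripper_force: 0.0
```

Run:
```python
from h import *
goal([-46,0,300],0)
px,W,o=look('wrist','w5.png'); Q=(W-O)@B.T
m=(px.max(-1)<70)&(abs(Q[...,0])<35)&(abs(Q[...,1])<25)&(Q[...,2]>82)&(Q[...,2]<100)
q=Q[m]; print(len(q),np.percentile(q,[3,50,97],axis=0).round(1) if len(q) else '')
```

```text
t 18.85 tcp [-4.980e+01  2.000e-01  2.062e+02] tipTop [-3.530e+01  1.000e-01  1.898e+02] tipBot [-56.8  -0.  185.3] F [ 0.1 -0.4  0.1] q [-0.55 -0.04  1.74  0.15  1.3   0.69]
[[ 0.979  0.005  0.2  ]
 [ 0.006 -1.    -0.006]
 [ 0.2    0.007 -0.98 ]]
rot [ 0.006 -0.202  0.005] shift(now axes) [ 22.6   0.8 -91.2] shift(goal axes) [  3.8   0.2 -93.8]
641 [[ -1.  -14.7  83.1]
 [  4.3   0.3  92.4]
 [  9.6  15.3  94.4]]
```

View pics/w5.png

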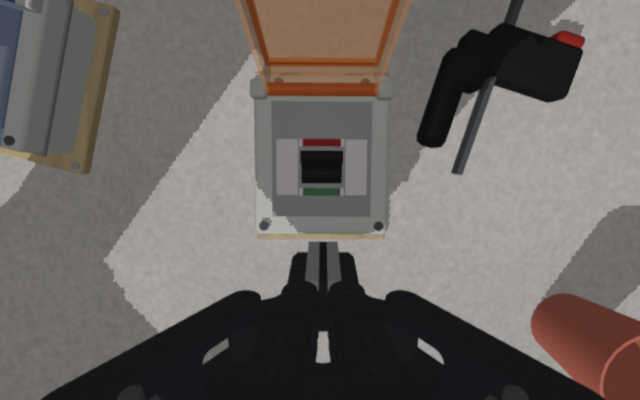

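The handle now lies towards the hinge at (321,165), with its long tab-side face visible, so it is on. Next I'll go up and over, behind the open flap.

>>> servo_tool(
  deltas=[
    [0, 0.009, 0, -0.034, 0, 0, 0],
    [0, 0.009, 0, -0.034, 0, 0, 0],
    [0, 0, 0, 0, 0, -0.1, 0],
    [0, 0, 0, 0, 0, -0.1, 0],
    [0, 0, 0, 0, 0, 0, 0],
    [0, 0, 0, 0, 0, 0, 0],
    [0, 0, 0, 0, 0, 0, 0],
    [0, 0, 0, 0, 0, 0, 0],
  ],
)

```text
time_s: 19.9
tool_pos: [500.9, -163.7, 277.2]
ee_rot: [3.101, 0.46, 0.006]
wrist_force: [0.6, 0.1, 0.8]
width: -0.0
gripper_force: 0.0
```

Run:
```python
from h import *
goal([142,0,275],0)
for n in ('wrist','scene'):
    px,W,o=look(n); Q=(W-O)@B.T
    m=(px.max(-1)<70)&(abs(Q[...,0])<35)&(abs(Q[...,1])<13)&(Q[...,2]>82)&(Q[...,2]<100)
    q=Q[m]
    print(n,len(q)); 
    for z in (83,86,89,92,94):
        s=q[abs(q[:,2]-z)<1.5]
        if len(s)>4: print(z,np.percentile(s[:,0],[5,50,95]).round(1))
    f=(px[...,0]>150)&(px[...,2]<110)
    m=(abs(Q[...,1])<60)&(Q[...,2]>150)&(Q[...,2]<235)&(Q[...,0]>60)&(Q[...,0]<130)
    print('flap',np.percentile(Q[m],[2,98],axis=0).round())
px,W,o=look('scene');hsv=cv2.cvtColor(px,cv2.COLOR_RGB2HSV)
r=W[225:240,265:280].reshape(-1,3); print('can',((r-O)@B.T).mean(0).round())
```

```text
t 19.9 tcp [-45.9   0.5 277.2] tipTop [-34.9   0.4 258.2] tipBot [-56.9   0.3 258.1] F [ 0.6 -0.   0.8] q [-0.46  0.04  1.51 -0.    1.59  0.82]
[[ 1.     0.004  0.003]
 [ 0.004 -1.    -0.007]
 [ 0.003  0.007 -1.   ]]
rot [ 0.007 -0.003  0.004] shift(now axes) [187.9   1.3   2.7] shift(goal axes) [187.9   0.5   2.2]
wrist 368
83 [-1.8 -0.8  0.2]
86 [0.3 0.4 1.4]
89 [ 1.5 10.6 10.7]
92 [ 2.7  7.2 10.7]
94 [3.7 6.5 9.2]
flap [[ 73. -43. 151.]
 [ 88.  43. 188.]]
scene 22
92 [1.6 6.4 9.7]
94 [2.1 5.7 8.7]
flap [[ 81. -40. 153.]
 [107.  45. 212.]]
can [244. 103. 127.]
```

The tip measures x 6.5, z 94, which is the expected on position. The flap's back edge is at x 107 or less. I'll cross over and come down behind it.

>>> servo_tool(
  deltas=[
    [0, 0.031, 0, 0, 0, 0, 0],
    [0, 0.031, 0, 0, 0, 0, 0],
    [0, 0.032, 0, 0, 0, 0, 0],
    [0, 0.032, 0, 0, 0, 0, 0],
    [0, 0.031, 0, 0, 0, 0, 0],
    [0, 0.031, 0, 0, 0, 0, 0],
    [0, 0, 0, 0, 0, 0, 0],
    [0, 0, 0, 0, 0, 0, 0],
  ],
)

```text
time_s: 21.05
tool_pos: [680.7, -109.0, 277.1]
ee_rot: [3.101, 0.461, 0.004]
wrist_force: [-1.0, 0.5, 0.3]
width: 0.0
gripper_force: 0.0
```

>>> servo_tool(
  deltas=[
    [0, 0, 0, 0.019, 0, 0, 0],
    [0, 0, 0, 0.019, 0, 0, 0],
    [0, 0, 0, 0.019, 0, 0, 0],
    [0, 0, 0, 0.018, 0, 0, 0],
    [0, 0, 0, 0, 0, 0, 0],
    [0, 0, 0, 0, 0, 0, 0],
    [0, 0, 0, 0, 0, 0, 0],
    [0, 0, 0, 0, 0, 0, 0],
  ],
)

```text
time_s: 22.05
tool_pos: [681.5, -109.4, 202.9]
ee_rot: [3.1, 0.461, 0.006]
wrist_force: [0.4, 0.6, -0.2]
width: -0.001
gripper_force: 0.0
```

Run:
```python
from h import *
goal([40,0,200],0)
```

```text
t 22.05 tcp [142.6   0.8 202.9] tipTop [153.7   0.7 183.9] tipBot [131.7   0.6 183.9] F [ 0.5  0.4 -0.2] q [-0.27  0.41  1.21 -0.    1.52  1.01]
[[ 1.     0.005  0.003]
 [ 0.005 -1.    -0.008]
 [ 0.003  0.008 -1.   ]]
rot [ 0.008 -0.003  0.005] shift(now axes) [-102.6    0.3    2.6] shift(goal axes) [-102.6    0.8    2.9]
```

>>> servo_tool(
  deltas=[
    [0, -0.01, 0, 0.008, 0, 0, 0],
    [0, -0.01, 0, 0, 0, 0, 0],
    [0, -0.007, 0, 0, 0, 0, 0],
    [0, -0.007, 0, 0, 0, 0, 0],
    [0, -0.008, 0, 0, 0, 0, 0],
    [0, -0.008, 0, 0, 0, 0, 0],
    [0, -0.008, 0, 0, 0, 0, 0],
    [0, -0.008, 0, 0, 0, 0, 0],
  ],
)

```text
time_s: 23.05
tool_pos: [617.7, -128.7, 194.2]
ee_rot: [3.101, 0.461, 0.005]
wrist_force: [-0.3, 0.2, 0.3]
width: -0.001
gripper_force: 0.0
```

>>> servo_tool(
  deltas=[
    [0, -0.008, 0, 0, 0, 0, 0],
    [0, -0.008, 0, 0, 0, 0, 0],
    [0, -0.008, 0, 0, 0, 0, 0],
    [0, -0.006, 0, 0, 0, 0, 0],
    [0, 0, 0, 0, 0, 0, 0],
    [0, 0, 0, 0, 0, 0, 0],
    [0, 0, 0, 0, 0, 0, 0],
    [0, 0, 0, 0, 0, 0, 0],
  ],
)

```text
time_s: 24.05
tool_pos: [589.6, -137.2, 194.1]
ee_rot: [3.101, 0.461, 0.004]
wrist_force: [-0.3, 0.2, -0.5]
width: 0.002
gripper_force: 0.0
```

Run:
```python
from h import *
st(); fit('side','s5.png'); fit('scene','s6.png')
a=cv2.imread('pics/s6.png')[80:260,200:420]; b=cv2.imread('pics/s5.png')[130:300,250:440]
cv2.imwrite('pics/c3.png',np.hstack([cv2.resize(a,(390,320)),cv2.resize(b,(390,320))]))
```

```text
t 24.05 tcp [ 46.7   0.5 194.1] tipTop [ 57.7   0.4 175.1] tipBot [ 35.7   0.3 175.1] F [-0.2  0.2 -0.5] q [-0.35  0.23  1.45 -0.    1.45  0.92]
[[ 1.     0.005  0.002]
 [ 0.005 -1.    -0.007]
 [ 0.002  0.007 -1.   ]]
side 74 137 82.38276007939483 ((480.98779296875, -173.16232299804688), (23.25563621520996, 58.229530334472656), 16.120946884155273) [[462.0, -148.0], [478.0, -204.0], [500.0, -198.0], [484.0, -142.0]]
side 98 342 103.53765789979926 ((543.6546020507812, -153.53736877441406), (115.91718292236328, 89.66940307617188), 17.445316314697266) [[475.0, -128.0], [502.0, -214.0], [612.0, -179.0], [586.0, -93.0]]
scene 74 56 83.29862477321134 ((539.03271484375, -155.8505859375), (137.5567626953125, 74.32345581054688), 16.97891616821289) [[462.0, -140.0], [484.0, -211.0], [616.0, -171.0], [594.0, -100.0]]
scene 98 366 102.44279840098545 ((542.716796875, -147.7484893798828), (117.68938446044922, 87.45021057128906), 17.004077911376953) [[474.0, -123.0], [499.0, -207.0], [612.0, -172.0], [586.0, -89.0]]
```

View pics/c3.png

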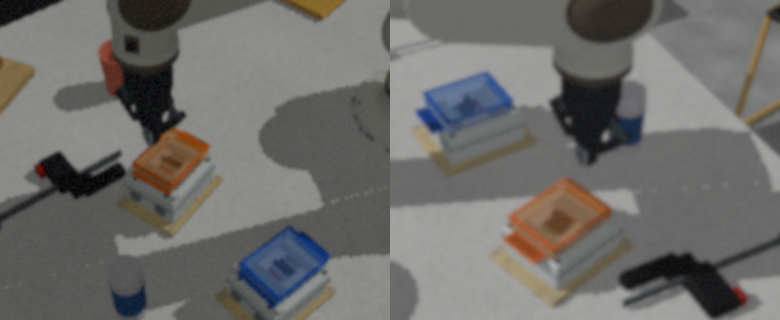

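The orange flap is shut: the tab is at z 82 and the flap top at z 103, as at the start. The other things are untouched and the gripper is clear 70 mm above. I'll lift a little and hand in.

>>> servo_tool(
  deltas=[
    [0, 0, 0, -0.03, 0, 0, 0],
    [0, 0, 0, -0.03, 0, 0, 0],
    [0, 0, 0, 0, 0, 0, 0],
    [0, 0, 0, 0, 0, 0, 0],
    [0, 0, 0, 0, 0, 0, 0],
    [0, 0, 0, 0, 0, 0, 0],
    [0, 0, 0, 0, 0, 0, 0],
    [0, 0, 0, 0, 0, 0, 0],
  ],
)

```text
time_s: 25.15
tool_pos: [589.2, -136.9, 254.1]
ee_rot: [3.101, 0.461, 0.004]
wrist_force: [-0.6, 0.9, -0.1]
width: 0.002
gripper_force: 0.0
```

```bash
python3 -c "
from workcell import close_job; print(close_job())"
```

```text
the job is handed in; nothing more can be done
None
```

I handed the job in at about 25 s: the orange box's switch is on and its flap is shut over it, and the blue box, can, cup, screwdriver and clamp were not touched; the judge returned no verdict.

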